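# Wedge the rocking slide cabinet

## Robot

A 6-joint arm with a two-finger parallel gripper is mounted at the origin on the work surface. World frame = base frame: x ahead of the robot, y to its left, z up, the work surface at z = 0. Lengths are in m, angles in degrees, forces in N, time in s.
With the tool pointing down it reaches from about 0.325 to 0.85 m from the base axis. Payload 15.5 kg.
Tool frame: the origin (TCP) lies midway between the tips of the shut fingers; the grasp point (between the pads) lies 19 mm behind it; z points along the fingers, y is the line along which they close (so a half turn about z gives the same grasp; the last joint's range is limited). The gripper opens to 91 mm and grips with 3 to 60 N. Pads are 32 mm wide; open, the fingers measure 118 mm over their backs; the gripper's body (76 mm by 178 mm) begins 60 mm behind the grasp point.
Start: joints at [68.784, 28.281, 77.091, -0, 74.628, -5.472], TCP at [0.17, 0.602, 0.214] pointing down, gripper open.
Joint ranges: [-166.48, 166.48], [-47.26, 123.95], [12.59, 153.08], [-70.14, 250.14], [6.76, 159.57], [-176.63, 176.63]. Speed limits (degrees/s): [108.29, 108.29, 147.25, 172.46, 172.46, 172.46].

## Interface

Orientations are given as a 3x3 rotation matrix whose columns are the frame's x, y, z axes.
In Python, from bench import ctrl gives the robot as it stands. The module is installed in compiled form; this text tells all that it offers. Calls block until the motion is done:
- ctrl.goto(position, orientation): joint-space move of the TCP to a pose.
- ctrl.move_l(position, vel=0.15, ori=None, contact_N=None): straight line of the TCP; ori=None keeps the orientation; vel is the mean speed in m/s. With contact_N (N) it stops when the force on the tool has changed by that much, and returns True; else False.
- ctrl.movej(angles): joint-space move.
- ctrl.command_gripper(opening): opening from 0.0 (shut) to 1.0 (fully open); the grip force is fixed at half the most; returns when the fingers have stopped.
- ctrl.sleep(seconds).
- ctrl.ik(position, orientation): joint angles nearest the present ones, or None.
- ctrl.read_camera(name): name is "scene" or "top"; returns the picture (384x512x3 uint8, blue, green, red); there is no depth.
- ctrl.camera_params(name): a dict with "fx", "fy", "cx", "cy" (pixels), "pose" (4x4, takes a point from camera to world coordinates). Camera axes: x right, y up, looking along -z (the intrinsics and any distortion apply to the point x, -y, -z); pixel columns grow to the right and rows downward; lengths in m; the calibration is good to about 2 mm. A picture is of the moment at which its call begins. camera_params takes no time and is no camera call.
A pose or a line that the arm cannot do raises ctrl.MotionError and nothing moves.
- ctrl.sign_off(): hands the job in; it is judged then, once.
Readings, each from a call of its own:
- ctrl.current_t(): time.
- ctrl.current_q(): joint angles.
- ctrl.current_dq(): joint speeds.
- ctrl.current_effort(): joint torques, N m.
- ctrl.current_tool_pos(): TCP position.
- ctrl.current_eef_rot(): TCP orientation.
- ctrl.current_contact_force(): force on the tool from outside, world axes, zero at the start.
- ctrl.current_wrist_torque(): the same for the moment, N m.
- ctrl.current_grip_width(): opening from 0.0 (shut) to 1.0 (fully open).
- ctrl.current_grasp_force(): force on a finger pad.
Only numpy, scipy, OpenCV 4.12 (cv2) and the standard library are available. Lean on these libraries where they do the work, as an engineer would, in place of code of your own. Each camera call takes 0.05 s, during which the arm holds its last target. There are 200 camera calls.

## Task

The little wooden slide cabinet rocks because one of its feet is too short. First press down with a fingertip on the top of the cabinet above the short foot to feel it rock; then push the wooden wedge along the bench, thin end first, under that foot until it is snug, and press the same spot firmly again to prove that it no longer rocks. Only press and push: lift nothing, do not shove the cabinet or the glassware and tools about, and finish with the hand clear, leaving the wedge snug under the foot.

Things in the scene. Friction and masses are not known exactly. Their poses are not given: they have to be found in the camera images.
- cabinet: Loose dark wood slide cabinet, 2.0-3.3 kg: box 160 (own x) by 200 (y) by 66 mm high on black rubber feet 24 mm in diameter at x +-55, y +-80 mm. Top 88 mm, underside 22 mm above the bench; drawer fronts with brass knobs on the +x side. Origin: on the bench plane below its centre, z up. Three feet, 22 mm long, taper to 8 mm tips; it stands level on them.
- short_foot (a point): Point on the cabinet's underside (22 mm above the bench when level) on the axis of the short foot, at the cabinet's own x +55, y -80 mm: 20 mm in from its -y side, 25 mm in from its +x side. The foot is a plain 24 mm cylinder whose flat end hangs 5 to 10 mm above the bench (differs each time). The wedge goes in from the -y side.
- corner_top (a point): Point on the cabinet's flat top, 88 mm above the bench, straight above the short foot: where to press. About 2 to 6 N down here tips the unwedged cabinet about the diagonal through its feet at (-55,-80) and (55,80) mm until the short foot meets the bench, 5 to 10 mm lower; let go and it tips back level.
- wedge: Loose light wood wedge, 120 g: 130 mm long (own y), 90 mm wide (x), 3 mm thick at the thin end (y +65) rising evenly to 22 mm at the upright square tail face (y -65). Origin: centre of its flat underside, z up. Starts on the bench at the cabinet's -y side, thin end roughly towards the short foot, 15 to 75 mm clear of the cabinet.
- wedge_tail (a point): Middle of the wedge's upright tail face, 11 mm above the bench: where to push. The wedge slides with under 2 N; once it meets the foot the resistance climbs steeply, and 3 to 5 N of push leaves it snug; 8 N or more may shove the whole cabinet along. It stays where it is left.
- jar: Loose amber jar, 52 mm diameter, 75 mm high, beside the cabinet and the wedge's path on the wedge's -x side; leave alone. Origin: centre of its underside.
- beaker: Loose glass beaker, 64 mm diameter, 85 mm high, on the cabinet's +x side; leave alone. Origin: centre of its underside.
- tape: Loose cardboard-coloured ring of tape lying flat, 80 mm diameter, 20 mm high, on the cabinet's +y side; leave alone. Origin: centre of its underside.
- probe: Loose needle probe with a black handle, 150 mm long, 10 mm thick, lying on the bench on the cabinet's +x side; leave alone. Origin: on the bench under its middle.
- weight: Loose brass weight with a neck, 32 mm diameter, 50 mm high, on the cabinet's -x side; leave alone. Origin: centre of its underside.
There are look-alikes about, which are no part of the job. What is meant by the wedge is not grey or turquoise, and is the smaller of those in its own colour.

How it is judged (in metres and radians):
On the way, in this order (a step that is already met when the one before it is completed fails the run):
1. the cabinet is pressed on its top near the short foot and rocks over (contact force between the fingers and cabinet above 1 N and angle between cabinet's own z axis and vertical above 0.03 rad and horizontal distance between the grasp point and corner_top below 0.065 m), for 0.05 s.
2. the wedge is pushed under the short foot until it bears on it (x of short_foot in the frame of wedge between -0.04 and 0.04 m and y of short_foot in the frame of wedge between -0.06 and 0.075 m and contact force between wedge and cabinet above 0.3 N and angle between cabinet's own z axis and vertical below 0.012 rad), for 0.2 s.
3. the same spot is pressed again with at least 5 N and the cabinet does not rock (tilts less than 0.012 rad, about 1 mm at the foot) (contact force between the fingers and cabinet above 5 N and horizontal distance between the grasp point and corner_top below 0.065 m and angle between cabinet's own z axis and vertical below 0.012 rad and contact force between wedge and cabinet above 2 N), for 0.2 s.
At the end, for the whole second after the job is handed in: Short foot stands on the flat-lying wedge (foot axis within 40 mm of its middle line), bearing over 0.3 N; cabinet level within 0.012 rad, at rest, within 30 mm of its start; jar, beaker, tape, probe and weight within 30 mm of theirs (all of step 2 and angle between wedge's own z axis and vertical below 0.03 rad and linear speed of each of cabinet, wedge below 0.01 m/s and height (world z) of cabinet below 0.004 m and distance of each of cabinet, jar, beaker, tape, probe, weight from where it was at the start of the episode below 0.03 m); the robot touches nothing.
It fails at once if the wedge is lifted off the bench or tipped up (height (world z) of wedge above 0.012 m or angle between wedge's own z axis and vertical above 0.2 rad).
It fails at once if the cabinet is lifted or tipped over (height (world z) of cabinet above 0.015 m or angle between cabinet's own z axis and vertical above 0.2 rad).
It fails at once if the cabinet is shoved along by more than 30 mm (distance of cabinet from where it was at the start of the episode above 0.03 m).
It fails at once if the cabinet is struck or leaned on with more than 60 N (contact force between the fingers and cabinet above 60 N).
It fails at once if a bystander is lifted, or moved by more than 30 mm (distance of any of jar, beaker, tape, probe, weight from where it was at the start of the episode above 0.03 m).
It also fails if it takes over 61 s, if anything falls off the work surface, if the arm or the gripper's body presses on something with over 40 N, if the wrist force passes 120 N, or if a joint passes its speed limit or range.

## Working session

There is one attempt and no reset: what is moved stays moved. The work goes in short steps, each a Python script; the robot and the scene stay as the last script left them, time stands still between calls to the robot, and variables do not carry over. Pictures are saved under pics/ and viewed, at most 10 in all, crops included, and the job is handed in when it is done.

```bash
mkdir -p pics
python3 - <<'E'
from bench import ctrl
import cv2,numpy as np
for n in("scene","top"):
    cv2.imwrite(f"pics/{n}0.png",ctrl.read_camera(n)); p=ctrl.camera_params(n)
    print({k:(np.round(v,4).tolist() if hasattr(v,'__len__') else v) for k,v in p.items()})
E
```

```text
{'fx': 486.3878697109854, 'fy': 486.3878697109854, 'cx': 257.0641980288826, 'cy': 191.95177127743025, 'pose': [[-0.6758, -0.4338, 0.5959, 1.1096], [0.7369, -0.3776, 0.5607, 0.7412], [-0.0182, 0.8181, 0.5748, 0.7269], [0.0, 0.0, 0.0, 1.0]]}
{'fx': 354.66807763893695, 'fy': 354.66807763893695, 'cx': 256.154471824292, 'cy': 186.8598887212695, 'pose': [[0.0754, 0.9762, -0.2031, 0.2927], [-0.9972, 0.0735, -0.0168, 0.1023], [-0.0015, 0.2038, 0.979, 0.9244], [0.0, 0.0, 0.0, 1.0]]}
```

View pics/top0.png

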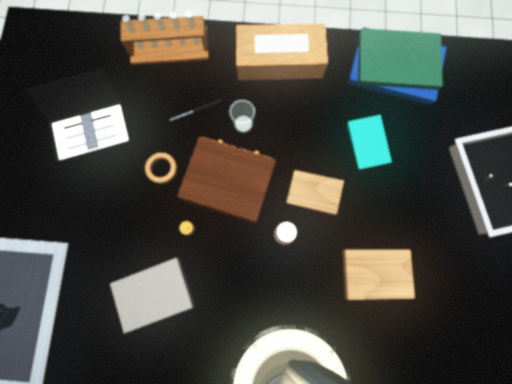

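View pics/scene0.png

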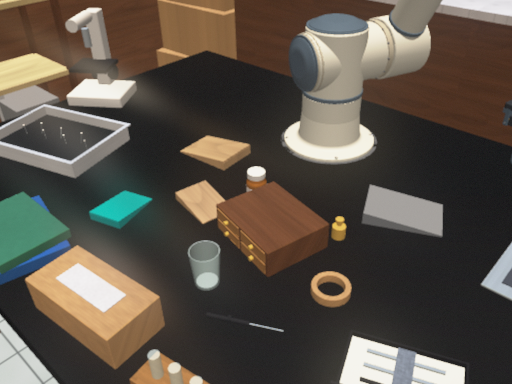

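The scene holds four wedge-like blocks:
- top (315,192), light wood, small
- top (378,274), light wood, larger
- top (150,295), grey
- top (369,141), turquoise

The small wood one beside the cabinet fits the description: it is the smaller in its colour and points at the cabinet's -y side. The cabinet is at (227,180), with its knobs on the upper side, so +x points up in the picture. The short foot is near the corner at (273,157).

```bash
cat > h.py <<'E'
from bench import ctrl
import cv2,numpy as np
def ray(n,uv):
    p=ctrl.camera_params(n);T=np.array(p["pose"])
    d=T[:3,:3]@np.array([(uv[0]-p["cx"])/p["fx"],-(uv[1]-p["cy"])/p["fy"],-1]);return T[:3,3],d
def pt(n,uv,z):
    o,d=ray(n,uv);return (o+d*(z-o[2])/d[2])
def proj(n,P):
    p=ctrl.camera_params(n);T=np.array(p["pose"]);c=T[:3,:3].T@(np.array(P)-T[:3,3])
    return np.array([p["cx"]+p["fx"]*c[0]/-c[2],p["cy"]-p["fy"]*c[1]/-c[2]])
E
cat > m.py <<'E'
from h import *
im=cv2.imread("pics/top0.png");hsv=cv2.cvtColor(im,cv2.COLOR_BGR2HSV)
def seg(box,lo,hi):
    x0,y0,x1,y1=box;m=np.zeros(im.shape[:2],np.uint8)
    m[y0:y1,x0:x1]=cv2.inRange(hsv,lo,hi)[y0:y1,x0:x1]
    c=max(cv2.findContours(m,cv2.RETR_EXTERNAL,cv2.CHAIN_APPROX_NONE)[0],key=cv2.contourArea)
    h=cv2.convexHull(c)
    for e in np.arange(1,15,.5):
        a=cv2.approxPolyDP(h,e,True)
        if len(a)<=4:break
    return c,a[:,0]
print("px",hsv[192,315],hsv[180,227],hsv[10+135,215])
vis=im.copy()
for nm,box,lo,hi in(("wedge",(280,160,350,222),(5,40,110),(30,255,255)),("cab",(170,125,282,228),(0,60,35),(14,255,160))):
    c,a=seg(box,lo,hi);cv2.polylines(vis,[a.reshape(-1,1,2)],True,(0,255,0),1)
    print(nm,a.tolist(),cv2.contourArea(c))
    for z in((0,.022,.012) if nm=="wedge" else (.088,)):
        P=np.array([pt("top",u,z)[:2] for u in a]);print(z,P.round(4).tolist(),np.linalg.norm(P-np.roll(P,-1,0),axis=1).round(4))
cv2.imwrite("pics/crop1.png",cv2.resize(vis[120:235,165:360],None,fx=4,fy=4,interpolation=cv2.INTER_CUBIC))
s=cv2.imread("pics/scene0.png");cv2.imwrite("pics/crop2.png",cv2.resize(s[150:270,165:335],None,fx=4.5,fy=4.5,interpolation=cv2.INTER_CUBIC))
E
python3 m.py
```

```text
px [ 17  93 227] [ 10 150 122] [ 11 157 125]
wedge [[294, 170], [343, 180], [335, 214], [286, 202]] 1786.0
0 [[0.5383, 0.0202], [0.5206, -0.1118], [0.4276, -0.0933], [0.4497, 0.0366]] [0.1332 0.0948 0.1317 0.0901]
0.022 [[0.5324, 0.0222], [0.5151, -0.1067], [0.4244, -0.0886], [0.446, 0.0381]] [0.13   0.0926 0.1286 0.0879]
0.012 [[0.5351, 0.0213], [0.5176, -0.109], [0.4258, -0.0907], [0.4477, 0.0374]] [0.1315 0.0936 0.13   0.0889]
cab [[197, 136], [280, 155], [281, 196], [255, 224], [176, 196]] 6328.0
0.088 [[0.5838, 0.2729], [0.5503, 0.0643], [0.4484, 0.0556], [0.3768, 0.1126], [0.4295, 0.3065]] [0.2113 0.1022 0.0915 0.2009 0.158 ]
```

View pics/crop1.png

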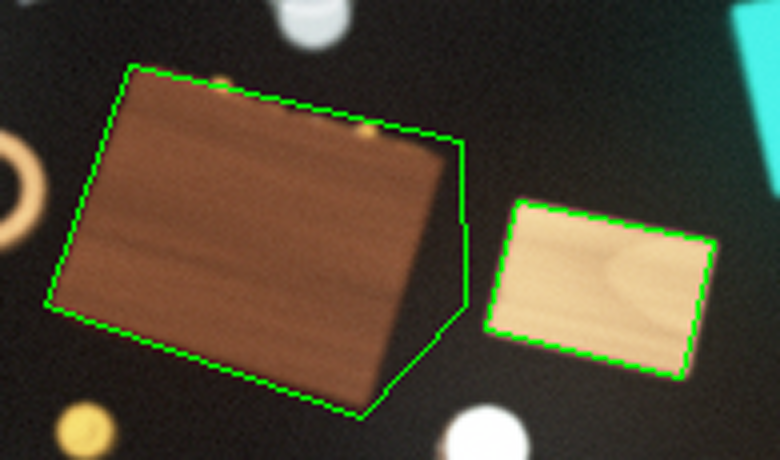

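View pics/crop2.png

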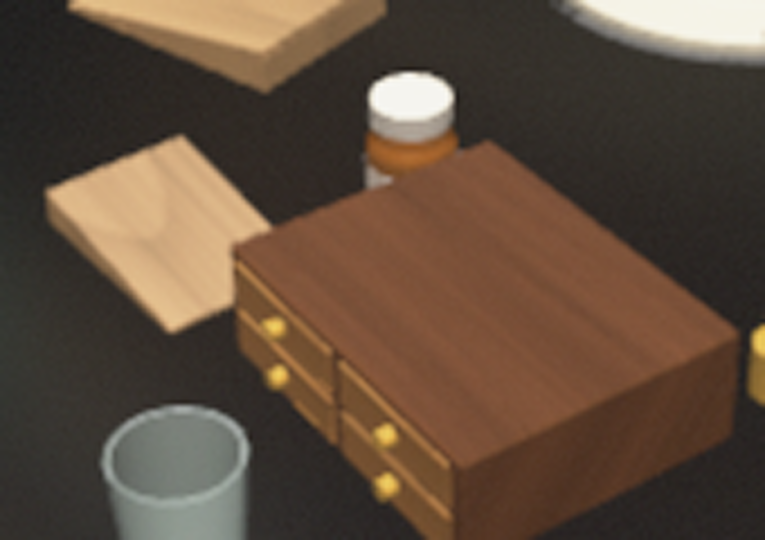

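The crops confirm the wedge. Its tall tail points away from the cabinet and its thin end points towards the short foot. The cabinet mask picked up some shaded background, so I'll tighten it to the top face, with corners near (198,137), (275,158), (256,222) and (177,196).

```bash
cat > m2.py <<'E'
from h import *
im=cv2.imread("pics/top0.png");hsv=cv2.cvtColor(im,cv2.COLOR_BGR2HSV)
def cont(box,lo,hi):
    x0,y0,x1,y1=box;m=np.zeros(im.shape[:2],np.uint8)
    m[y0:y1,x0:x1]=cv2.inRange(hsv,lo,hi)[y0:y1,x0:x1]
    m=cv2.morphologyEx(m,cv2.MORPH_OPEN,np.ones((5,5)))
    return max(cv2.findContours(m,cv2.RETR_EXTERNAL,cv2.CHAIN_APPROX_NONE)[0],key=cv2.contourArea)[:,0]
def rect(c,z):
    w=np.array([pt("top",u,z)[:2] for u in c]).astype(np.float32)
    (cx,cy),(a,b),_=r=cv2.minAreaRect(w*1000);B=cv2.boxPoints(r)
    e=B[1]-B[0],B[2]-B[1];l=max(e,key=np.linalg.norm);l=l/np.linalg.norm(l)
    if l[1]<0:l=-l
    return np.array([cx,cy])/1000,l,(a,b)   # l: own +y axis in world
cab=rect(cont((170,125,282,228),(0,60,70),(14,255,200)),.088)
wed=rect(cont((280,160,350,222),(5,40,110),(30,255,255)),.012)
C,cy,_=cab;cx=np.array([cy[1],-cy[0]]);foot=C+.055*cx-.08*cy
W,wy,_=wed;wx=np.array([wy[1],-wy[0]])
if __name__=="__main__":
    print("cab",cab,"wedge",wed,"foot",foot,"tail",W-.065*wy,"yaws",*[np.degrees(np.arctan2(-v[0],v[1])) for v in(cy,wy)])
    d=foot-W;print("foot in wedge",d@wx,d@wy,"wedge tip clear",(W+.065*wy-C)@cy+.1)
    for n,b,lo,hi,z in(("jar",(270,218,302,248),(0,0,180),(180,60,255),.075),("tape",(140,145,180,188),(8,60,120),(30,255,255),.02)):
        c=cont(b,lo,hi).mean(0);print(n,c,pt("top",c,z))
    P=C-.08*cx-.1*cy;print([proj("scene",[*(C+sx*.08*cx+sy*.1*cy),.088]).round(1).tolist() for sx,sy in((1,-1),(-1,-1),(-1,1),(1,1))], proj("scene",[*(W-.065*wy+.045*wx),.022]),proj("scene",[*(W-.065*wy-.045*wx),.022]))
E
python3 m2.py
```

```text
cab (array([0.48465213, 0.18944336]), array([0.22943856, 0.9733231 ], dtype=float32), (202.7266387939453, 165.95730590820312)) wedge (array([ 0.48156717, -0.03644866]), array([0.1543877, 0.9880104], dtype=float32), (137.14674377441406, 96.55411529541016)) foot [0.51982982 0.09895839] tail [ 0.47153197 -0.10066934] yaws -13.26402 -8.881286
foot in wedge 0.016898711262912213 0.13969086033849995 wedge tip clear -0.055763804744464324
jar [286.03448276 231.67241379] [0.36547646 0.03764918 0.075     ]
tape [160.10227273 167.10227273] [0.51435083 0.37435676 0.02      ]
[[214.4, 202.5], [272.8, 179.2], [328.7, 222.1], [266.1, 252.1]] [173.77903948 191.41735968] [203.44138343 178.7722672 ]
```

```bash
cat > m3.py <<'E'
from h import *
L=np.array([[.08,-.1],[-.08,-.1],[-.08,.1],[.08,.1]])
px={"top":[(275.5,158.5),(255.5,222.5),(176.5,196),(198,137)],"scene":[(217.2,205.1),(273.4,181.6),(329,224.4),(266,254.4)]}
def fit(P):
    P=np.array(P)[:,:2];A=P-P.mean(0);s=(A[:,0]*L[:,0]+A[:,1]*L[:,1]).sum();c=(A[:,1]*L[:,0]-A[:,0]*L[:,1]).sum()
    return P.mean(0),np.arctan2(c,s),np.linalg.norm(P-np.roll(P,-1,0),axis=1)
def axes(y): return np.array([np.cos(y),np.sin(y)]),np.array([-np.sin(y),np.cos(y)])
r=[fit([pt(n,u,.088) for u in px[n]]) for n in px]
C=(r[0][0]+r[1][0])/2;yaw=(r[0][1]+r[1][1])/2;cx,cy=axes(yaw);foot=C+.055*cx-.08*cy
if __name__=="__main__":
    for q in r: print(q[0],np.degrees(q[1]),q[2])
    print(C,np.degrees(yaw),foot)
E
python3 m3.py
```

```text
[0.48298544 0.19049533] -13.02840615305404 [0.16428928 0.199759   0.15589099 0.1996056 ]
[0.4897485  0.19668344] -13.432011016796865 [0.15491934 0.1968608  0.15943609 0.19319952]
[0.48636697 0.19358939] -13.230208584925451 [0.52159805 0.10312519]
```

```bash
cat >> h.py <<'E'
def R(yaw):  # tool down, finger line across direction of own +y at yaw; the half turn nearer to now
    c,s=np.cos(yaw),np.sin(yaw);y=np.array([c,s,0]);z=np.array([0,0,-1.])
    if y@np.array(ctrl.current_eef_rot())[:,1]<0:y=-y
    return np.column_stack([np.cross(y,z),y,z])
def st(m): print(m,"t%.1f"%ctrl.current_t(),np.round(ctrl.current_tool_pos(),4),"F",np.round(ctrl.current_contact_force(),2))
E
python3 - <<'E'
from m3 import *
ctrl.command_gripper(0.)
Rt=R(yaw);p=foot
ctrl.goto([*p,.13],Rt);ctrl.sleep(.2);st("above")
ctrl.move_l([*p,.098],vel=.05);st("near")
h=ctrl.move_l([*p,.080],vel=.01,contact_N=1.2);st(f"hit {h}")
if h:
    z=ctrl.current_tool_pos()[2]
    for d in(.002,.004,.005):
        ctrl.move_l([*p,z-d],vel=.01,contact_N=15);ctrl.sleep(.15);st(d)
    cv2.imwrite("pics/press.png",ctrl.read_camera("scene"))
E
```

```text
above t3.9 [0.5216 0.1036 0.1301] F [-0.59 -0.17 -0.29]
near t4.7 [0.5217 0.1031 0.0981] F [-0.02  0.05  0.23]
hit True t5.7 [0.5217 0.103  0.0877] F [ 0.27 -0.67  3.2 ]
0.002 t6.2 [0.5224 0.1029 0.0861] F [ 2.47 -4.1   7.71]
0.004 t6.7 [0.523  0.1027 0.0844] F [ 3.99 -5.7   9.87]
0.005 t7.1 [0.5231 0.1027 0.0834] F [ 4.   -5.89  8.9 ]
```

Run:
```python
from m3 import *
from m2 import W,wy
p=ctrl.current_tool_pos()
ctrl.move_l([*foot,.15],vel=.1)
st("up")
Rt=R(yaw);u=cy
b=W-.065*wy-.035*u
ctrl.goto([*b,.12],Rt);ctrl.command_gripper(.45);ctrl.move_l([*b,.012],vel=.1);ctrl.sleep(.2);st("behind")
im=ctrl.read_camera("top");cv2.imwrite("pics/top1.png",im)
s=ctrl.read_camera("scene");cv2.imwrite("pics/both1.png",np.hstack([cv2.resize(im[110:260,160:400],(400,250)),cv2.resize(s[130:280,130:370],(400,250))]))
d=cv2.absdiff(im,cv2.imread("pics/top0.png"))[120:240,170:280].max(2);print("cab diff",(d>40).sum())
```

```text
up t8.0 [0.5211 0.1031 0.1494] F [ 0.09 -0.32 -0.51]
behind t11.2 [ 0.4638 -0.1348  0.0124] F [ 0.03 -0.01  0.48]
cab diff 6468
```

View pics/both1.png

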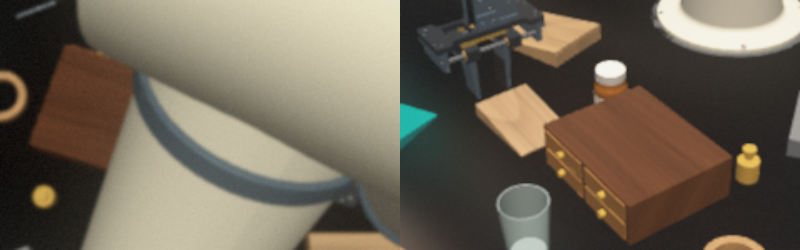

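View pics/press.png

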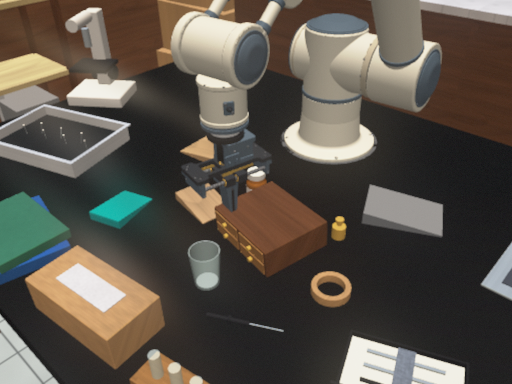

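The two-view picture shows the open fingers behind the tail at about (480,60) in its right half, square to the wedge, with everything else in place. The press picture shows the fingertip on the right corner, at (225,195). Before wedging, I'll check that the cabinet actually tilted in that picture.

Run:
```python
import cv2,numpy as np
a,b=[cv2.imread(f"pics/{n}.png",0) for n in("scene0","press")]
c=cv2.imread("pics/both1.png")
for n,(x,y) in{"far(-x,+y)":(326,226),"(+x,+y)":(264,252),"knob(+x,-y)":(227,228),"weight":(339,230),"tape":(331,289)}.items():
    t=a[y-9:y+10,x-9:x+10];r=cv2.matchTemplate(b[y-18:y+19,x-18:x+19],t,cv2.TM_CCOEFF_NORMED);_,v,_,l=cv2.minMaxLoc(r);print(n,v.__round__(2),l[0]-9,l[1]-9)
```

```text
far(-x,+y) 0.96 0 0
(+x,+y) 0.9 -2 0
knob(+x,-y) 0.97 -1 2
weight 1.0 0 0
tape 1.0 0 0
```

The knob dropped about 2 px, matching a fall of about 4 mm. The tip itself sank 4.3 mm at steady force, about 0.045 rad, so the cabinet rocked. Next I push the wedge.

Run:
```python
from m3 import *
u=np.array([*cy,0]);s=np.array(ctrl.current_tool_pos());s[2]=.012
f0=np.array(ctrl.current_contact_force());f=lambda:-(np.array(ctrl.current_contact_force())-f0)@u
h=ctrl.move_l(s+u*.09,vel=.04,contact_N=4);ctrl.sleep(.1);st(f"phase1 {h}");print(f())
d=(np.array(ctrl.current_tool_pos())-s)@u; log=[]
d=np.floor(d*1e3)/1e3
while d<.16:
    d+=.0015;ctrl.move_l(s+u*d,vel=.012);ctrl.sleep(.05);F=f();log.append((round(d*1e3,1),round(F,2)))
    if F>3.3:break
print(log);ctrl.sleep(.3);st("end");print(f())
s_=ctrl.read_camera("scene");cv2.imwrite("pics/w2.png",cv2.resize(s_[130:280,130:340],None,fx=3.5,fy=3.5,interpolation=cv2.INTER_CUBIC))
t=(np.array(ctrl.current_tool_pos())-np.array([*foot,0]));print("tcp rel foot",t[:2]@cx,t[:2]@cy)
```

```text
phase1 False t13.8 [ 0.4842 -0.0472  0.012 ] F [ 0.27 -0.08 -0.15]
-0.06459059014035554
[(np.float64(90.5), np.float64(0.6)), (np.float64(92.0), np.float64(-0.24)), (np.float64(93.5), np.float64(-0.35)), (np.float64(95.0), np.float64(-0.01)), (np.float64(96.5), np.float64(0.5)), (np.float64(98.0), np.float64(-0.57)), (np.float64(99.5), np.float64(-0.24)), (np.float64(101.0), np.float64(0.1)), (np.float64(102.5), np.float64(-0.41)), (np.float64(104.0), np.float64(0.91)), (np.float64(105.5), np.float64(-0.41)), (np.float64(107.0), np.float64(-0.55)), (np.float64(108.5), np.float64(-0.14)), (np.float64(110.0), np.float64(0.01)), (np.float64(111.5), np.float64(-0.49)), (np.float64(113.0), np.float64(-0.03)), (np.float64(114.5), np.float64(-0.68)), (np.float64(116.0), np.float64(-0.15)), (np.float64(117.5), np.float64(-0.6)), (np.float64(119.0), np.float64(0.15)), (np.float64(120.5), np.float64(-0.81)), (np.float64(122.0), np.float64(-1.18)), (np.float64(123.5), np.float64(2.99)), (np.float64(125.0), np.float64(6.05))]
end t21.8 [ 0.4922 -0.0133  0.012 ] F [-1.08 -6.38  0.67]
6.377707706139091
tcp rel foot -0.002003048837306157 -0.12005070393305393
```

View pics/w2.png

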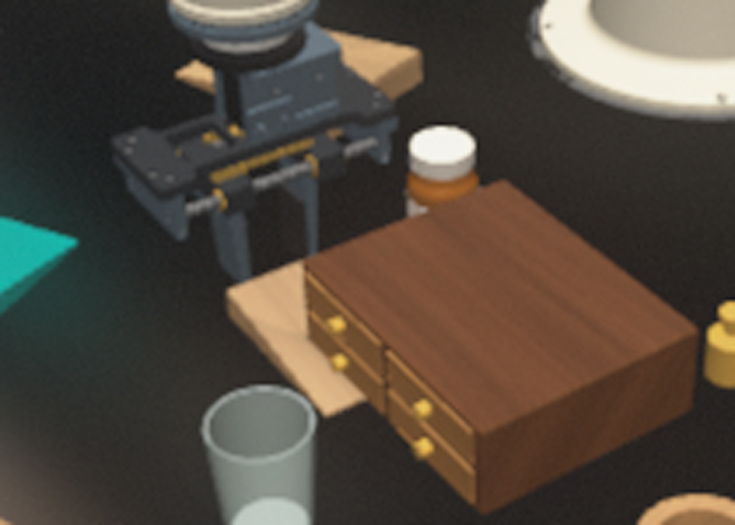

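The wedge is snug. It lies under the drawer-front corner, with its tail edge at about (230,300) in the crop and the cabinet level. The push reads about 6 N, so I back off and press the corner again.

Run:
```python
from m3 import *
u=np.array([*cy,0]);s=np.array(ctrl.current_tool_pos())
ctrl.move_l(s-u*.04,vel=.05);b=s-u*.04;b[2]=.15
ctrl.move_l(b,vel=.12);ctrl.command_gripper(0.)
p=foot;ctrl.goto([*p,.13],R(yaw));ctrl.sleep(.2)
ctrl.move_l([*p,.095],vel=.06);ctrl.sleep(.1);f0=ctrl.current_contact_force()[2]
h=ctrl.move_l([*p,.078],vel=.008,contact_N=4);st(f"hit {h}")
if h:
    z=ctrl.current_tool_pos()[2]
    for k in range(16):
        F=ctrl.current_contact_force()[2]-f0
        if F>14:break
        z-=.0003;ctrl.move_l([*p,z],vel=.005);ctrl.sleep(.05)
    st("pressed")
    for _ in range(4): ctrl.sleep(.2);st("hold")
    s=ctrl.read_camera("scene");cv2.imwrite("pics/w3.png",s)
```

```text
hit True t27.6 [0.5217 0.1031 0.0881] F [-0.15 -0.13  7.45]
pressed t28.5 [0.5218 0.1031 0.0879] F [-4.18 -1.22 17.83]
hold t28.7 [0.5218 0.1031 0.0879] F [-3.13 -2.29 17.99]
hold t28.9 [0.5218 0.1031 0.088 ] F [-4.57 -1.89 17.87]
hold t29.1 [0.5218 0.1031 0.0879] F [-3.71 -1.6  18.07]
hold t29.3 [0.5218 0.1031 0.0879] F [-4.32 -1.67 17.92]
```

At 18 N the top did not sink: the tip stayed at z = 0.088. One gentle check push at the tail will confirm the wedge is still snug. Then I clear the hand and look.

Run:
```python
from m3 import *
u=np.array([*cy,0]);e=np.array([.4922,-.0133,.012]);p=foot
ctrl.move_l([*p,.15],vel=.1)
b=e-u*.04;ctrl.goto([*b[:2],.13],R(yaw));ctrl.command_gripper(.45);ctrl.move_l(b,vel=.1)
ctrl.move_l(e-u*.006,vel=.05);ctrl.sleep(.15)
f0=np.array(ctrl.current_contact_force());log=[];d=-.006
while d<.006:
    d+=.0005;ctrl.move_l(e+u*d,vel=.008);ctrl.sleep(.04);F=-(np.array(ctrl.current_contact_force())-f0)@u;log.append((round(d*1e3,1),round(float(F),1)))
    if F>3:break
ctrl.sleep(.2);st("nudge");print(log)
ctrl.move_l(b,vel=.06);ctrl.move_l([*b[:2],.2],vel=.12)
ctrl.movej([68.784,28.281,77.091,0,74.628,-5.472]);st("clear")
t=ctrl.read_camera("top");s=ctrl.read_camera("scene")
cv2.imwrite("pics/both4.png",np.hstack([cv2.resize(t[110:260,160:400],(400,250)),cv2.resize(s[130:280,130:370],(400,250))]))
cv2.imwrite("pics/top4.png",t)
```

```text
nudge t37.9 [ 0.4922 -0.0131  0.012 ] F [-1.49 -4.77  0.75]
[(-5.5, 0.2), (-5.0, -0.3), (-4.5, -0.3), (-4.0, -0.4), (-3.5, -0.5), (-3.0, -0.8), (-2.5, -0.5), (-2.0, -0.8), (-1.5, -1.0), (-1.0, -1.0), (-0.5, -0.8), (0.0, 2.5), (0.5, 5.9)]
clear t43.0 [0.1704 0.6012 0.2139] F [ 0.11 -0.18 -0.61]
```

View pics/both4.png

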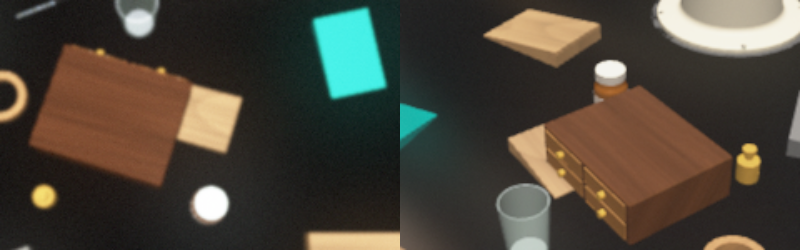

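The wedge, at (210,118) in the left half of the picture, is still under the short-foot corner. Resistance came back at the same spot as before, within 0.5 mm. The cabinet and bystanders have not moved and the hand is clear.

```bash
python3 -c "
from bench import ctrl
print(ctrl.sign_off())"
```

```text
the job is handed in; nothing more can be done
None
```

The job is handed in: the cabinet rocked under the first press, the wedge went in snug under the short foot, and a second press at 18 N produced no sink; no verdict was returned.

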